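Fit the splined tube rotor onto the mixer's drive shaft

TASK

Take the tube rotor whose bore has four splines (the cross-shaped hole), line its slots up with the ribs of the mixer's upright shaft and push it down, rocking it a little about the shaft if the teeth do not drop in at once. Keep hold of it until it sits fully home and level on the mixer's flange, then let go. Leave the rotor with the plain round hole where it stands.

Things in the scene. Friction and masses are not known exactly. Their poses are not given: they have to be found in the camera images.
- rotor: Loose, 0.4 kg. Grey disc 144 mm across, 10 thick; four wells on the diagonals, tops at 22; square aluminium hub 54x54, top at 60 above the underside: grip it on opposite flats above the wells. Through bore: cross of four slots 16 wide, 44 end to end, teeth between. Origin: centre of underside, on the bore axis. z up; x, y along the slots, square to the flats; alike each quarter turn.
- seat (a point): Centre of the top of the flange (80 mm across), 66 above table, on the fixed blue box (170x170x60); the rotor's underside rests here. Fixed shaft rises from it: core 18 thick, last 14 tapers to a 4 tip at 54; four ribs 8 wide, 36 end to end, roof-topped at 32. z up; x, y along ribs and box sides. Rotor fits in any quarter turn; play about 12 degrees, 3 mm.
- plain_rotor: The other tube rotor, the same outside, loose, but its hub has a plain round bore 25 mm wide that does not pass the ribs. Leave it alone. Origin: centre of the underside. z up; x, y square to the hub's flats.
Things that resemble listed ones, but are neither listed nor needed, are in the scene too. What is shaped like the rotor but green is not meant.

How it is judged:
By the outcome, as a careful person would: the job done as asked, in the order asked, and still so for the second after the job is handed in, with the robot touching nothing.
It also fails if it takes over 42 s, if anything falls off the work surface, if the arm or the gripper's body presses on something with over 40 N, if the wrist force passes 120 N, or if a joint passes its speed limit or range.

ROBOT

A 7-joint arm with a two-finger parallel gripper is mounted at the origin on the work surface. World frame = base frame: x ahead of the robot, y to its left, z up, the work surface at z = 0. Lengths are in m, angles in rad, forces in N, time in s.
With the tool pointing down it reaches from about 0.4 to 0.875 m from the base axis. Payload 19.3 kg.
Tool frame: the origin (TCP) lies at the very end of the fingers, on their centre line; the grasp point (between the pads) lies 19 mm behind it; z points along the fingers, x is the direction in which the jaws open and shut, and the axes are right-handed (so a half turn about z gives the same grasp; the last joint's range is limited). The gripper opens to 85 mm and grips with 20 to 120 N. Pads are 22 mm wide; open, the fingers measure 114 mm over their backs; the gripper's body (76 mm by 85 mm) begins 54 mm behind the grasp point. The pads swing forward as they close: fully open they stand 13 mm farther back than shut.
Start: joints at [1.216, 0.521, -0.036, 1.599, 0.021, 1.021, -0.113], TCP at [0.176, -0.6, 0.231] pointing down, gripper open.
Joint ranges: [-2.91, 2.91], [-0.3, 2.13], [-1.5, 1.42], [0.17, 2.43], [-1.26, 4.41], [0.16, 1.93], [-2.52, 2.52]. Speed limits (rad/s): [1.89, 1.89, 2.39, 2.39, 3.01, 3.01, 3.01].

INTERFACE

Orientations are given as [roll, pitch, yaw] about the fixed x, y, z axes, in that order (R = Rz(yaw) Ry(pitch) Rx(roll)).
In Python, from workcell import bot gives the robot as it stands.
- The arm moves only by the tool jog_arm, never from a script. Its argument "increments" is a list of rows, each an object of numbers: "wx", "wy", "wz": the turn, a rotation vector about the tool's x, y, z in degrees; "x", "y", "z": the shift along the tool's x, y, z in cm; "claw": the opening in per cent of the stroke, from 0 (shut) to 100 (fully open). A call has 1 to 10 rows; each row is the pose to reach, as a shift and turn from the pose measured when the call began, along the tool's axes at that moment; what a row does not reach only later rows make up. A row lasts 1/8 s, in which the tool goes at most 62.5 mm and 10.7 degrees, less where a joint would pass 70% of its speed; a pose out of reach is approached as far as the arm can. A call with a gripper value outside its range is refused whole. The fingers move at their own pace and stop on an object; "squeeze" is the grip in N (left out, the last holds). Time passes only in rows, so rows that repeat a pose let the fingers close. It gives the time, the measured TCP pose, the force and the opening at its end, in the units of the state.
- bot.observe(): the state, without advancing time (a new reading comes with each control period).
- bot.grab_frame(name): name is "side" or "top" or "wrist"; returns a dict with "pixels" (480x640x3 uint8, red, green, blue), "fov_y" (degrees; the focal length in pixels is half the picture's height over the tangent of half this angle, whatever the lens; pixels are square), "cx", "cy" (the principal point, pixels), "k1" (the pictures are not rectified: a ray, as slopes to the right and down, at radius r is drawn at 1 + k1 r^2 times it, then the intrinsics apply), "origin" and "orientation" of the camera in the world. Camera axes: x right, y down, z forward; pixel columns grow to the right and rows downward; lengths in m; the calibration is good to about 2 mm. A picture is of the moment at which its call begins. There is no depth.
- bot.job_done(): hands the job in, once; it reports no verdict.
The state is a dict: "clock": time; "qpos": joint angles; "qd": joint speeds; "joint_efforts": joint torques, N m; "position": TCP position; "tool_rot": TCP orientation; "force": force on the tool from outside, world axes, zero at the start; "moment": the same for the moment, N m; "grip_width": finger opening in m.
Only numpy, scipy, OpenCV 4.12 (cv2) and the standard library are available. Lean on these libraries where they do the work, as an engineer would, in place of code of your own. Each camera call takes 0.05 s, during which the arm holds its last target.

## Working session

There is one attempt and no reset: what is moved stays moved. The work goes in short steps, Python scripts to look and compute and a tool call to move; the robot and the scene stay as the last step left them, time stands still between calls to the robot, and variables do not carry over. Pictures are saved under pics/ and viewed, and the job is handed in when it is done.

Besides the shell and the picture viewer there is one more tool, called after "Call:" in YAML: its name, and indented under it one key for each argument. jog_arm: Moves the arm, as the interface text tells. Its arguments: {"type":"object","properties":{"increments":{"type":"array","items":{"type":"object","properties":{"wx":{"type":"number"},"wy":{"type":"number"},"wz":{"type":"number"},"x":{"type":"number"},"y":{"type":"number"},"z":{"type":"number"},"claw":{"type":"number"}}}},"squeeze":{"type":"number"}},"required":["increments"]}

```bash
mkdir -p pics; ls; python3 - <<'E'
from workcell import bot
import cv2,json
s=bot.observe(); print(s)
import pickle
fr={}
for n in ["side","top","wrist"]:
    f=bot.grab_frame(n); fr[n]=f
    cv2.imwrite(f"pics/{n}0.png",f["pixels"][:,:,::-1]); print(n,{k:v for k,v in f.items() if k!="pixels"})
pickle.dump(fr,open("fr0.pkl","wb"))
E
```

```text
pics
{'clock': 0.0, 'qpos': array([ 1.21582849,  0.52203979, -0.03630101,  1.59999229,  0.02120455,
        1.02109849, -0.11280638]), 'qd': array([ 7.65695331e-04,  7.46124006e-04,  9.93745114e-04, -2.16602229e-03,
       -7.12068819e-05, -3.79113041e-04,  2.95113550e-04]), 'joint_efforts': array([-5.59134660e-04, -9.27121067e+01,  1.98022798e+00, -3.69944143e+01,
        1.79720821e-02,  8.08005687e-03, -5.77806850e-05]), 'position': array([ 0.17543927, -0.59952443,  0.2307156 ]), 'tool_rot': array([ 3.14149361e+00,  1.14864731e-03, -1.28606569e+00]), 'force': array([ 0.59079641, -0.72186831,  0.52766104]), 'moment': array([-0.01625781,  0.07363077, -0.01319789]), 'grip_width': 0.08548299415945286}
side {'fov_y': 51.66071738431865, 'cx': 319.6753355806384, 'cy': 241.64450131863632, 'k1': 0.019022834164204513, 'origin': array([0.36778691, 1.00942684, 0.75174757]), 'orientation': array([-2.20887279, -0.02244673, -3.01672079])}
top {'fov_y': 52.29113805395059, 'cx': 320.192793354239, 'cy': 239.28125391300318, 'k1': -0.1312701939283394, 'origin': array([0.36956233, 0.11119665, 1.18415236]), 'orientation': array([-3.03885496, -0.01097091, -1.59213946])}
wrist {'fov_y': 61.75225355943782, 'cx': 323.36752069952286, 'cy': 235.57977750447498, 'k1': 0.02042924542155943, 'origin': array([ 0.25321369, -0.57747638,  0.37382322]), 'orientation': array([ 2.82539814e+00,  2.97071350e-04, -1.28530780e+00])}
```

View pics/top0.png

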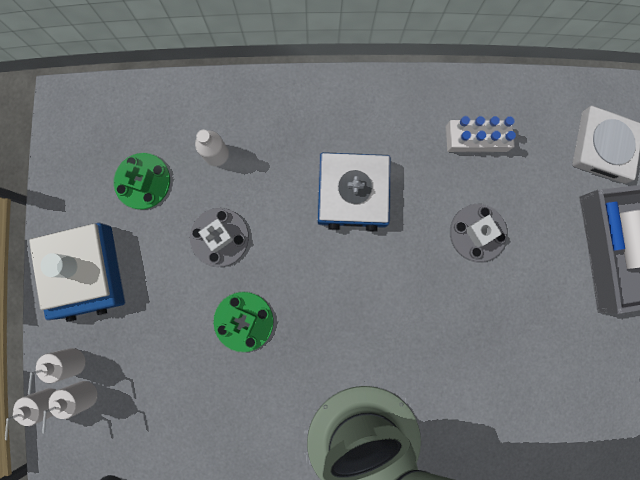

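View pics/side0.png

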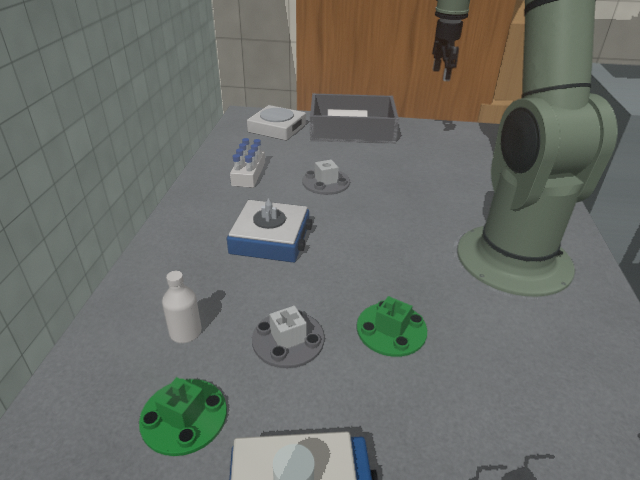

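View pics/wrist0.png

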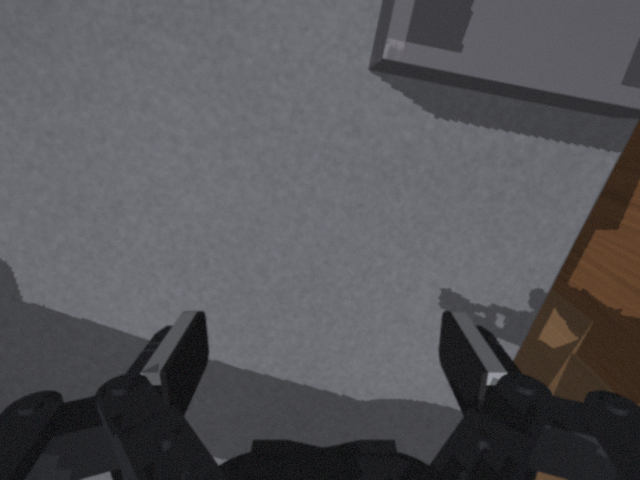

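Top view candidates: a grey disc with a cross bore at (214,235), a grey disc with a round bore at (487,232), and green cross-bore discs at (141,180) and (243,321). There are also other rounded items: the blue/white box at (70,270) and the white device at (610,140). By the description the rotor is (214,235), and the mixer is at (355,187). I'll check both in close crops.

```bash
python3 - <<'E'
import cv2,numpy as np
t=cv2.imread("pics/top0.png"); s=cv2.imread("pics/side0.png")
def c(im,x,y,w,h,k): return cv2.resize(im[y:y+h,x:x+w],None,fx=k,fy=k,interpolation=cv2.INTER_CUBIC)
a=c(t,180,200,80,75,5);b=c(t,315,145,80,75,5)
a2=c(s,245,300,80,56,5);b2=c(s,225,190,80,56,5)
cv2.imwrite("pics/crop1.png",np.vstack([np.hstack([a,b])[:375],np.hstack([a2,b2])])[:600])
E
```

```text
(no output)
```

View pics/crop1.png

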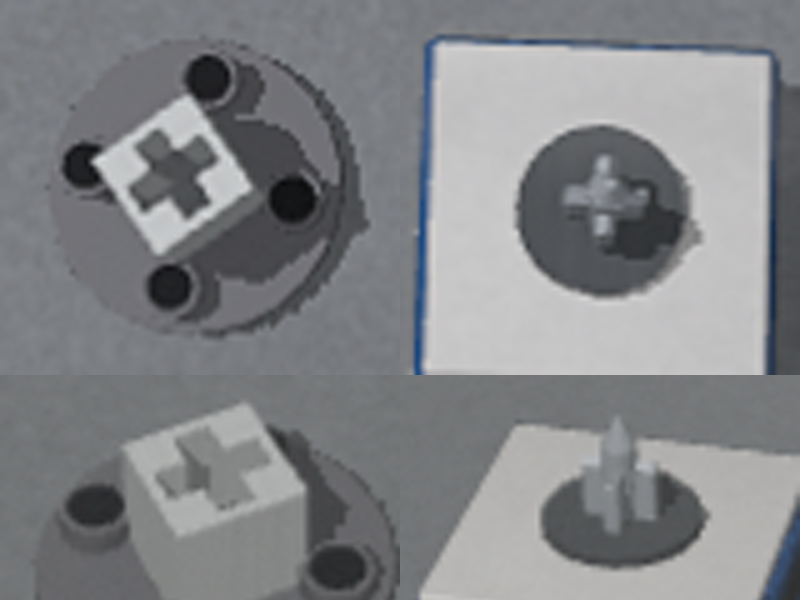

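The crop confirms a white square hub with a cross bore on a grey disc, with hub corners at about (190,95), (258,185), (160,255) and (93,160) in the crop. The mixer flange and ribs are at crop (604,211).

```bash
cat > h.py <<'E'
import numpy as np,cv2,pickle
from scipy.spatial.transform import Rotation as R
def cam(f):
    fl=240/np.tan(np.radians(f["fov_y"]/2)); K=np.array([[fl,0,f["cx"]],[0,fl,f["cy"]],[0,0,1]])
    return K,np.array([f["k1"],0,0,0,0.]),R.from_euler("xyz",f["orientation"]).as_matrix(),np.array(f["origin"])
def ray(f,p,z):
    K,D,Rm,o=cam(f)
    u=cv2.undistortPointsIter(np.array(p,float).reshape(-1,1,2),K,D,None,None,(3,50,1e-9)).reshape(-1,2)
    d=np.c_[u,np.ones(len(u))]@Rm.T
    return o+d*((z-o[2])/d[:,2])[:,None]
def proj(f,P):
    K,D,Rm,o=cam(f); Pc=(np.array(P,float).reshape(-1,3)-o)@Rm
    return cv2.projectPoints(Pc,np.zeros(3),np.zeros(3),K,D)[0].reshape(-1,2)
E
python3 - <<'E'
from h import *
fr=pickle.load(open("fr0.pkl","rb"));t=fr["top"];s=fr["side"]
def sh(n,P):
    print(n,P.round(4).tolist(),"c",P.mean(0).round(4)); e=np.roll(P,-1,0)-P; print(np.linalg.norm(e,axis=1).round(4),np.degrees(np.arctan2(e[:,1],e[:,0])).round(1)%90)
c=np.array([(190,95),(258,185),(160,255),(93,160)])/5+[180,200]-.4
sh("hub top",ray(t,c,.06))
c=np.array([(250,402),(305,490),(180,538),(123,445)])/5+[245,300]-[.4,75.4]
sh("hub side",ray(s,c,.06))
w=np.array([(208,78),(293,200),(170,287),(83,165)])/5+[180,200]-.4
sh("wells",ray(t,w,.022))
print("flange",ray(t,np.array([[604,211]])/5+[235,145]-.4,.066))
print("flange",ray(s,np.array([[624,517]])/5+[145,190]-[.4,75.4],.066))
print("tip",ray(s,np.array([[616,418]])/5+[145,190]-[.4,75.4],.120))
print("tip",ray(t,np.array([[602,187]])/5+[235,145]-.4,.120))
E
python3 - <<'E'
import cv2,numpy as np
t=cv2.imread("pics/top0.png")
cv2.imwrite("pics/crop2.png",cv2.resize(t[145:235,310:400],None,fx=6,fy=6,interpolation=cv2.INTER_CUBIC))
E
```

```text
hub top [[0.5385, 0.3344, 0.06], [0.4956, 0.3026, 0.06], [0.4639, 0.3484, 0.06], [0.5089, 0.38, 0.06]] c [0.5017 0.3413 0.06  ]
[0.0534 0.0557 0.055  0.0543] [36.6 34.6 35.1 33. ]
hub side [[0.4916, 0.2999, 0.06], [0.4628, 0.3445, 0.06], [0.5055, 0.3757, 0.06], [0.5366, 0.3309, 0.06]] c [0.4991 0.3378 0.06  ]
[0.053  0.0529 0.0546 0.0547] [32.9 36.2 34.8 34.5]
wells [[0.5523, 0.3332, 0.022], [0.4923, 0.2922, 0.022], [0.4517, 0.3516, 0.022], [0.5113, 0.394, 0.022]] c [0.5019 0.3427 0.022 ]
[0.0727 0.072  0.0732 0.0733] [34.4 34.4 35.4 34. ]
flange [[0.60591422 0.01175195 0.066     ]]
flange [[0.60278636 0.01160781 0.066     ]]
tip [[0.6056271  0.00678283 0.12      ]]
tip [[0.60538916 0.01710968 0.12      ]]
```

View pics/crop2.png

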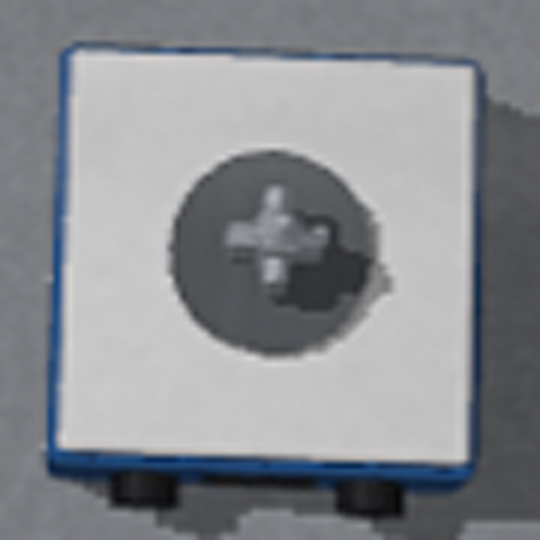

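```bash
python3 - <<'E'
from h import *
fr=pickle.load(open("fr0.pkl","rb"));t=fr["top"];s=fr["side"]
c=np.array([(68,48),(482,64),(472,464),(56,452)])/6+[310,145]-.4
P=ray(t,c,.06);e=np.roll(P,-1,0)-P
print(P.round(4).tolist(),P.mean(0));print(np.linalg.norm(e,axis=1).round(4),np.degrees(np.arctan2(e[:,1],e[:,0])).round(1))
# overlay model
def model(f,xy,yaw,hx,hyaw):
    L=[]
    def rot(a):return R.from_euler("z",a,degrees=True).as_matrix()
    b=np.array([(-.085,-.085,.06),(.085,-.085,.06),(.085,.085,.06),(-.085,.085,.06)])@rot(yaw).T+[*xy,0];L.append(b)
    th=np.linspace(0,2*np.pi,40);L.append(np.c_[.04*np.cos(th),.04*np.sin(th),0*th+.066]+[*xy,0])
    for a in range(4):
        L.append(np.array([(.009,-.004,.066+.02),(.018,-.004,.066+.02),(.018,.004,.066+.02),(.009,.004,.066+.02)])@rot(yaw+90*a).T+[*xy,0])
    L.append(np.array([(0,0,.066),(0,0,.12)])+[*xy,0])
    h=np.array([(-.027,-.027,.06),(.027,-.027,.06),(.027,.027,.06),(-.027,.027,.06)])@rot(hyaw).T+[*hx,0];L.append(h)
    L.append(np.c_[.072*np.cos(th),.072*np.sin(th),0*th+.01]+[*hx,0])
    return [proj(f,l) for l in L]
out=[]
for n,o1,o2 in(("top",(310,145),(175,195)),("side",(225,175),(240,285))):
    f=fr[n];im=f["pixels"][:,:,::-1];k=5
    row=[]
    for o in(o1,o2):
        g=cv2.resize(im[o[1]:o[1]+85,o[0]:o[0]+95 if 0 else o[0]+85],None,fx=k,fy=k,interpolation=cv2.INTER_CUBIC)
        for l in model(f,(.6045,.0115),-1.0,(.5005,.3405),34.7):
            q=((l-o+.5)*k).astype(int);cv2.polylines(g,[q.reshape(-1,1,2)],True,(0,0,255),1)
        row.append(g[:300 if 0 else 425])
    out.append(np.hstack(row))
for i,o in enumerate(out): cv2.imwrite(f"pics/ov{i}.png",o[:,:800])
E
```

```text
[[0.6912, 0.0902, 0.06], [0.6822, -0.0734, 0.06], [0.5226, -0.0631, 0.06], [0.5304, 0.0984, 0.06]] [0.60659214 0.01304091 0.06      ]
[0.1639 0.16   0.1616 0.161 ] [-93.1 176.3  87.2  -2.9]
```

View pics/ov0.png

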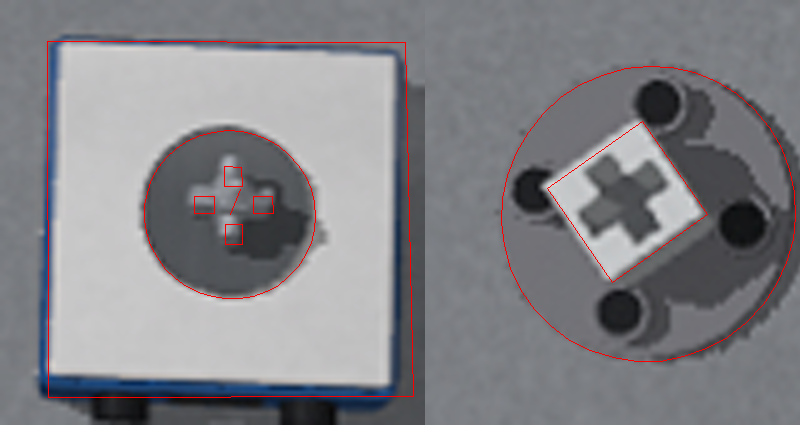

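View pics/ov1.png

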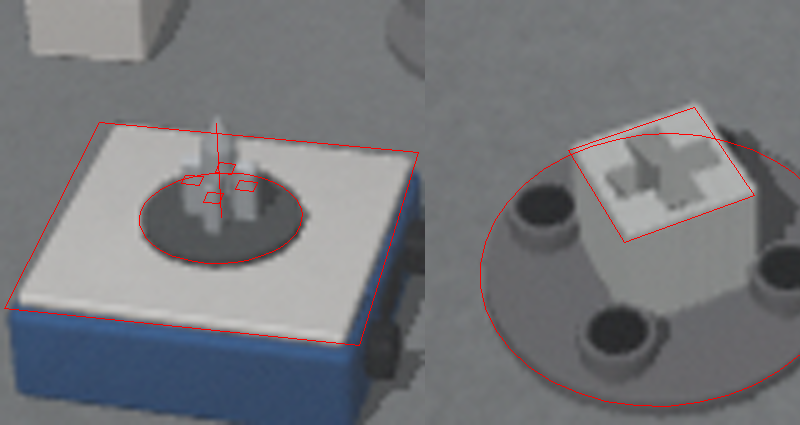

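The overlay fits: rotor at about (0.501,0.340) with yaw 34.7°, shaft at about (0.605,0.012) with yaw about -3°. Tool yaw 34.7° at the rotor and -3° at the mixer suits the wrist. Next I'll write a helper that turns world targets into tool increments.

```bash
cat >> h.py <<'E'
def inc(s,xyz,yaw,base=None):
    Rt=R.from_euler("xyz",s["tool_rot"]); T=R.from_euler("xyz",[np.pi,0,np.radians(yaw)])
    d=Rt.inv().apply(np.array(xyz)-s["position"])*100; w=np.degrees((Rt.inv()*T).as_rotvec())
    print("x %.2f y %.2f z %.2f  wx %.2f wy %.2f wz %.2f"%(*d,*w))
E
python3 - <<'E'
from h import *
from workcell import bot
s=bot.observe()
inc(s,(.45,-.40,.27),-40)
inc(s,(.60,-.15,.27),-10)
inc(s,(.62,.0,.27),0)
inc(s,(.58,.18,.25),17)
inc(s,(.501,.34,.2),34.7)
E
```

```text
x -11.44 y -31.95 z -3.90  wx -0.01 wy 0.05 wz -33.68
x -31.22 y -53.37 z -3.89  wx -0.02 wy 0.05 wz -63.68
x -45.06 y -59.51 z -3.88  wx -0.03 wy 0.04 wz -73.68
x -63.45 y -60.72 z -1.86  wx -0.04 wy 0.04 wz -90.68
x -81.02 y -57.64 z 3.15  wx -0.04 wy 0.04 wz -108.38
```

Call:
jog_arm:
  increments:
    - {"x": -2, "y": -5.5, "z": -1, "wz": -7, "claw": 100}
    - {"x": -4, "y": -11, "z": -2, "wz": -14}
    - {"x": -6, "y": -17, "z": -3, "wz": -21}
    - {"x": -8.5, "y": -23, "z": -4, "wz": -28}
    - {"x": -11.5, "y": -29, "z": -4, "wz": -34}
    - {"x": -15, "y": -34, "z": -4, "wz": -40}
    - {"x": -19, "y": -39, "z": -4, "wz": -46}
    - {"x": -23, "y": -43.5, "z": -4, "wz": -52}
    - {"x": -27, "y": -48, "z": -4, "wz": -58}
    - {"x": -31, "y": -53, "z": -4, "wz": -64}

```text
schema error: expected keys wx, wy, wz, x, y, z, claw
```

```bash
python3 - <<'E'
from h import *
from workcell import bot
s=bot.observe();print(s["clock"],s["position"],s["tool_rot"])
inc(s,(.62,.0,.27),0)
inc(s,(.58,.18,.25),17)
inc(s,(.501,.34,.2),34.7)
E
```

```text
0.15 [ 0.17551053 -0.59958278  0.23087312] [ 3.14153332e+00  8.51245588e-04 -1.28597582e+00]
x -45.06 y -59.51 z -3.88  wx -0.03 wy 0.04 wz -73.68
x -63.45 y -60.72 z -1.86  wx -0.04 wy 0.04 wz -90.68
x -81.02 y -57.64 z 3.15  wx -0.04 wy 0.04 wz -108.38
```

All keys are needed in each row.

Call:
jog_arm:
  increments:
    - {"x": -2, "y": -5.5, "z": -1, "wx": 0, "wy": 0, "wz": -7, "claw": 100}
    - {"x": -4, "y": -11, "z": -2, "wx": 0, "wy": 0, "wz": -14, "claw": 100}
    - {"x": -6, "y": -17, "z": -3, "wx": 0, "wy": 0, "wz": -21, "claw": 100}
    - {"x": -8.5, "y": -23, "z": -4, "wx": 0, "wy": 0, "wz": -28, "claw": 100}
    - {"x": -11.5, "y": -29, "z": -4, "wx": 0, "wy": 0, "wz": -34, "claw": 100}
    - {"x": -15, "y": -34, "z": -4, "wx": 0, "wy": 0, "wz": -40, "claw": 100}
    - {"x": -19, "y": -39, "z": -4, "wx": 0, "wy": 0, "wz": -46, "claw": 100}
    - {"x": -23, "y": -43.5, "z": -4, "wx": 0, "wy": 0, "wz": -52, "claw": 100}
    - {"x": -27, "y": -48, "z": -4, "wx": 0, "wy": 0, "wz": -58, "claw": 100}
    - {"x": -31, "y": -53, "z": -4, "wx": 0, "wy": 0, "wz": -64, "claw": 100}

```text
clock: 1.4
position: [0.5943, -0.1566, 0.2711]
tool_rot: [-3.141, 0.0, -0.166]
force: [0.4, -1.3, 1.2]
grip_width: 0.0859
```

```bash
python3 - <<'E'
from h import *
from workcell import bot
s=bot.observe();print(s["clock"],s["position"],s["tool_rot"])
inc(s,(.62,.0,.27),0)
inc(s,(.58,.18,.25),17)
inc(s,(.501,.34,.2),34.7)
E
```

```text
1.4 [ 0.59427548 -0.15656892  0.27112592] [-3.14103467e+00  4.30647294e-04 -1.65780188e-01]
x -0.05 y -15.87 z 0.12  wx -0.03 wy 0.02 wz -9.50
x -6.96 y -32.96 z 2.13  wx -0.04 wy 0.02 wz -26.50
x -17.39 y -47.43 z 7.15  wx -0.04 wy 0.01 wz -44.20
```

Call:
jog_arm:
  increments:
    - {"x": 0, "y": -5.5, "z": 0, "wx": 0, "wy": 0, "wz": -4, "claw": 100}
    - {"x": 0, "y": -11, "z": 0, "wx": 0, "wy": 0, "wz": -7, "claw": 100}
    - {"x": 0, "y": -16, "z": 0.2, "wx": 0, "wy": 0, "wz": -10, "claw": 100}
    - {"x": -2, "y": -21.5, "z": 0.5, "wx": 0, "wy": 0, "wz": -16, "claw": 100}
    - {"x": -4.5, "y": -27.5, "z": 1, "wx": 0, "wy": 0, "wz": -22, "claw": 100}
    - {"x": -7, "y": -33, "z": 2, "wx": 0, "wy": 0, "wz": -28, "claw": 100}
    - {"x": -10.5, "y": -38, "z": 3.5, "wx": 0, "wy": 0, "wz": -34, "claw": 100}
    - {"x": -14, "y": -43, "z": 5.3, "wx": 0, "wy": 0, "wz": -40, "claw": 100}
    - {"x": -17.4, "y": -47.4, "z": 7.1, "wx": 0, "wy": 0, "wz": -44.2, "claw": 100}
    - {"x": -17.4, "y": -47.4, "z": 7.1, "wx": 0, "wy": 0, "wz": -44.2, "claw": 100}

```text
clock: 2.65
position: [0.4972, 0.3437, 0.1992]
tool_rot: [-3.139, 0.002, 0.614]
force: [0.6, -0.1, -0.1]
grip_width: 0.0854
```

```bash
python3 - <<'E'
from h import *
from workcell import bot
f=bot.grab_frame("wrist");pickle.dump(f,open("w1.pkl","wb"))
im=f["pixels"][:,:,::-1].copy();cv2.imwrite("pics/w1.png",im)
s=bot.observe();print(s["clock"],s["position"],s["tool_rot"],f["origin"])
inc(s,(.501,.34,.031),34.7)
q=proj(f,np.array([(-.027,-.027,.06),(.027,-.027,.06),(.027,.027,.06),(-.027,.027,.06)])@R.from_euler("z",34.7,degrees=True).as_matrix().T+[.501,.3405,0]);print(q)
cv2.polylines(im,[q.astype(int).reshape(-1,1,2)],True,(0,0,255),1);cv2.imwrite("pics/w1o.png",im)
E
```

```text
2.7 [0.49927029 0.34130563 0.19970826] [-3.14020449e+00  1.34772654e-03  6.09297425e-01] [0.45302504 0.40846579 0.34244135]
x 0.09 y 0.23 z 16.87  wx -0.08 wy 0.08 wz 0.21
[[288.24297878 258.86424485]
 [359.87388199 259.50804238]
 [362.66096861 188.78060047]
 [286.8450274  188.09739592]]
```

View pics/w1o.png

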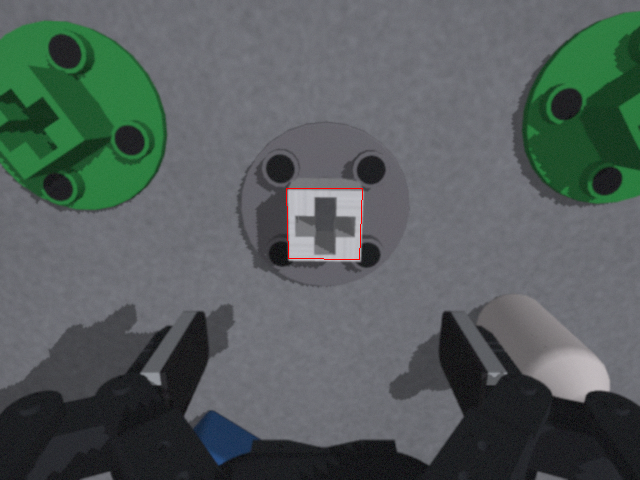

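The wrist view shows the chosen rotor (cross bore, hub at pixels 287–363 × 188–260) on the predicted outline, with the green ones off at the corners. Going down.

Call:
jog_arm:
  increments:
    - {"x": 0.1, "y": 0.2, "z": 5, "wx": 0, "wy": 0, "wz": 0.2, "claw": 100}
    - {"x": 0.1, "y": 0.2, "z": 10, "wx": 0, "wy": 0, "wz": 0.2, "claw": 100}
    - {"x": 0.1, "y": 0.2, "z": 14, "wx": 0, "wy": 0, "wz": 0.2, "claw": 100}
    - {"x": 0.1, "y": 0.2, "z": 16.5, "wx": 0, "wy": 0, "wz": 0.2, "claw": 100}
    - {"x": 0.1, "y": 0.2, "z": 17.2, "wx": 0, "wy": 0, "wz": 0.2, "claw": 100}
    - {"x": 0.1, "y": 0.2, "z": 17.2, "wx": 0, "wy": 0, "wz": 0.2, "claw": 100}
    - {"x": 0.1, "y": 0.2, "z": 17.2, "wx": 0, "wy": 0, "wz": 0.2, "claw": 100}

```text
clock: 3.58
position: [0.5017, 0.3404, 0.0289]
tool_rot: [-3.14, -0.0, 0.605]
force: [0.3, 0.2, 0.3]
grip_width: 0.0856
```

```bash
python3 - <<'E'
from h import *
from workcell import bot
s=bot.observe();print(s["clock"],s["position"],np.degrees(s["tool_rot"]),s["force"])
f=bot.grab_frame("wrist");cv2.imwrite("pics/w2.png",f["pixels"][:,:,::-1])
E
```

```text
3.575 [0.50167023 0.34041836 0.02890808] [-1.79930253e+02 -1.72621332e-02  3.46756113e+01] [0.31543664 0.2479672  0.3490617 ]
```

View pics/w2.png

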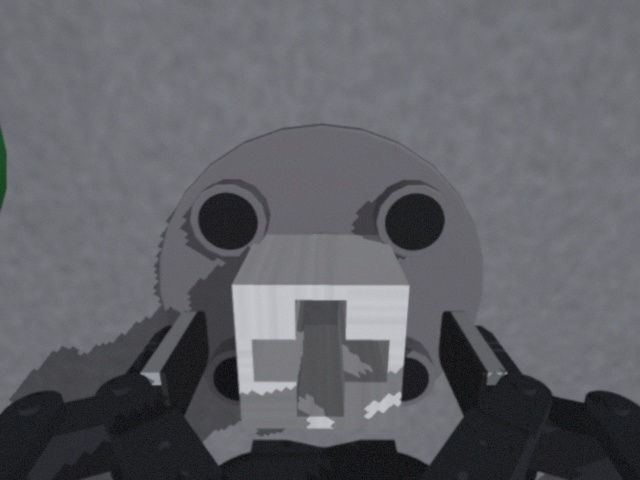

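The hub (232–408) sits centred between the pads (208–440), so I'll close the gripper.

Call:
jog_arm:
  increments:
    - {"x": 0, "y": 0, "z": 0, "wx": 0, "wy": 0, "wz": 0, "claw": 50}
    - {"x": 0, "y": 0, "z": 0, "wx": 0, "wy": 0, "wz": 0, "claw": 40}
    - {"x": 0, "y": 0, "z": 0, "wx": 0, "wy": 0, "wz": 0, "claw": 40}
    - {"x": 0, "y": 0, "z": 0, "wx": 0, "wy": 0, "wz": 0, "claw": 40}
    - {"x": 0, "y": 0, "z": 0, "wx": 0, "wy": 0, "wz": 0, "claw": 40}
    - {"x": 0, "y": 0, "z": 0, "wx": 0, "wy": 0, "wz": 0, "claw": 40}
  squeeze: 70

```text
clock: 4.38
position: [0.5018, 0.3405, 0.0296]
tool_rot: [-3.141, -0.001, 0.605]
force: [-1.6, -1.9, 11.3]
grip_width: 0.0532
```

```bash
python3 - <<'E'
from h import *
from workcell import bot
s=bot.observe();print(s["clock"],s["position"],np.degrees(s["tool_rot"]),s["force"],s["grip_width"])
f=bot.grab_frame("wrist");cv2.imwrite("pics/w3.png",f["pixels"][:,:,::-1])
z=s["position"][2]
inc(s,(.501,.34,.23),34.7)
inc(s,(.58,.18,.23),16)
inc(s,(.605,.012,.23),-3)
E
```

```text
4.375 [0.50179718 0.34051632 0.02961993] [-1.79950933e+02 -4.67270369e-02  3.46746107e+01] [-1.56435503 -1.88746466 11.3115446 ] 0.0531701744940203
x -0.08 y -0.02 z -20.04  wx -0.05 wy -0.05 wz -0.03
x -2.68 y 17.63 z -20.06  wx -0.06 wy -0.04 wz 18.67
x -10.19 y 32.87 z -20.07  wx -0.06 wy -0.03 wz 37.67
```

View pics/w3.png

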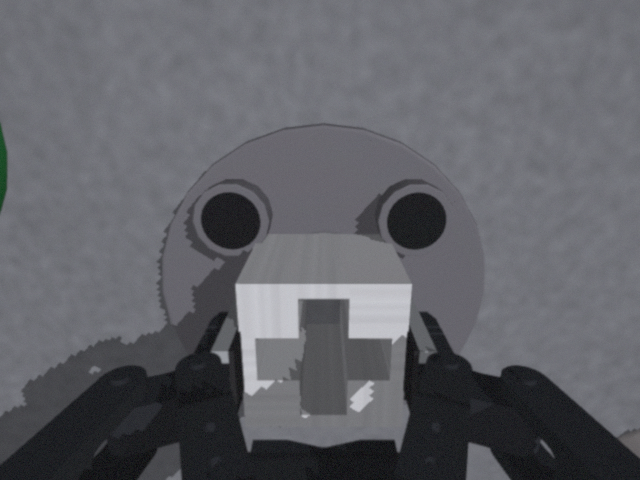

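Gripped at 53 mm with the hub square between the pads. Lifting and carrying.

Call:
jog_arm:
  increments:
    - {"x": 0, "y": 0, "z": -3, "wx": 0, "wy": 0, "wz": 0, "claw": 40}
    - {"x": 0, "y": 0, "z": -8, "wx": 0, "wy": 0, "wz": 0, "claw": 40}
    - {"x": 0, "y": 0, "z": -13, "wx": 0, "wy": 0, "wz": 0, "claw": 40}
    - {"x": 0, "y": 3, "z": -17, "wx": 0, "wy": 0, "wz": 3, "claw": 40}
    - {"x": -1, "y": 7, "z": -20, "wx": 0, "wy": 0, "wz": 8, "claw": 40}
    - {"x": -2, "y": 12, "z": -20, "wx": 0, "wy": 0, "wz": 13, "claw": 40}
    - {"x": -2.7, "y": 17, "z": -20, "wx": 0, "wy": 0, "wz": 18.7, "claw": 40}
    - {"x": -5, "y": 22.5, "z": -20, "wx": 0, "wy": 0, "wz": 25, "claw": 40}
    - {"x": -7.5, "y": 28, "z": -20, "wx": 0, "wy": 0, "wz": 32, "claw": 40}
    - {"x": -10.1, "y": 32.8, "z": -20, "wx": 0, "wy": 0, "wz": 37.6, "claw": 40}

```text
clock: 5.68
position: [0.6052, 0.0107, 0.2291]
tool_rot: [-3.141, 0.0, -0.055]
force: [1.0, 0.5, -4.4]
grip_width: 0.0529
```

```bash
cat > look.py <<'E'
import sys
from h import *
from workcell import bot
n=sys.argv[1]
fr={k:bot.grab_frame(k) for k in ("side","top","wrist")}
pickle.dump(fr,open(f"fr{n}.pkl","wb"))
for k,f in fr.items(): cv2.imwrite(f"pics/{k}{n}.png",f["pixels"][:,:,::-1])
s=bot.observe();print(s["clock"],s["position"],np.degrees(s["tool_rot"]),s["force"],s["moment"],s["grip_width"])
s0=cv2.imread(f"pics/side{n}.png")[100:280,190:390]
t0=cv2.imread(f"pics/top{n}.png")[110:290,260:460]
cv2.imwrite(f"pics/c{n}.png",np.hstack([cv2.resize(s0,None,fx=2,fy=2,interpolation=cv2.INTER_CUBIC),cv2.resize(t0,None,fx=2,fy=2,interpolation=cv2.INTER_CUBIC)]))
E
python3 look.py A
```

```text
5.825 [0.60511878 0.00948904 0.22884699] [ 1.79983749e+02  3.87354760e-02 -3.23026474e+00] [-0.4856525   0.76106741 -4.12897464] [ 0.13813699  0.00385441 -0.01321781] 0.05311533753025413
```

View pics/cA.png

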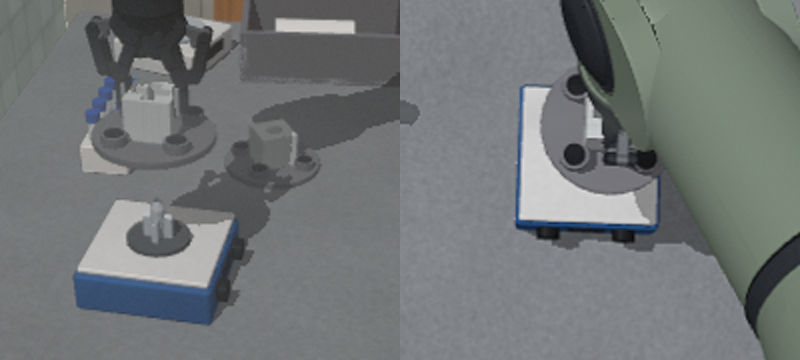

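View pics/wristA.png

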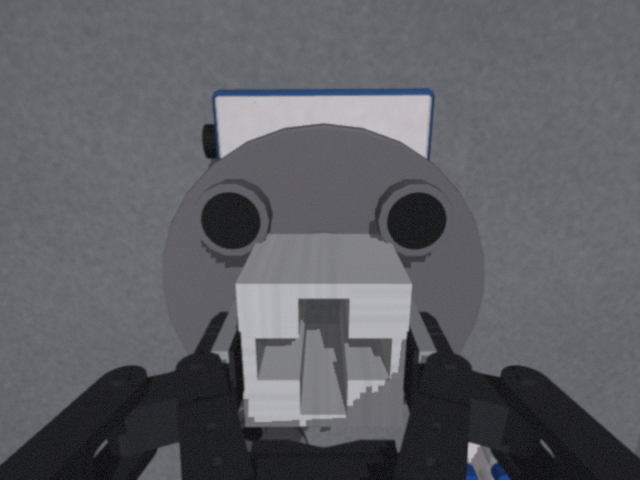

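The side view shows the rotor level above the shaft. The wrist view shows the box's far edge (214–433, row 91) parallel to the hub edge (235–412, row 283). I'll compute the offset between them in the same camera.

```bash
python3 - <<'E'
from h import *
fr=pickle.load(open("frA.pkl","rb"));w=fr["wrist"];s=fr["side"];t=fr["top"]
c=cv2.imread("pics/wristA.png")[75:170,190:460];cv2.imwrite("pics/wc.png",cv2.resize(c,None,fx=2.9,fy=2.9,interpolation=cv2.INTER_CUBIC))
P=ray(w,[(213,91),(434,91)],.06);print("box edge",P,np.linalg.norm(P[1]-P[0]))
zu=.2288-.0296
H=ray(w,[(235.5,283.5),(411.5,283.5)],zu+.06);print("hub edge",H,np.linalg.norm(H[1]-H[0]))
d=P[1]-P[0];print(np.degrees(np.arctan2(d[1],d[0])));d2=H[1]-H[0];print(np.degrees(np.arctan2(d2[1],d2[0])))
u=d2/np.linalg.norm(d2);v=np.array([-u[1],u[0],0])
a=P.mean(0);b=H.mean(0)
for sg in(1,):
  print("box ctr", a, a+v*.085, "hub ctr",b+v*.027, 'cam',w['origin'])
# predicted silhouettes
xy=np.array([.605,.0095]);th=np.linspace(0,2*np.pi,60)
for n,o in(("side",(190,100)),("top",(260,110))):
    f=fr[n];im=f["pixels"][:,:,::-1][o[1]:o[1]+180,o[0]:o[0]+200];g=cv2.resize(im,None,fx=4,fy=4,interpolation=cv2.INTER_CUBIC)
    r=R.from_euler("z",-3.2,degrees=True).as_matrix()
    sq=lambda h,z:np.array([(-h,-h,z),(h,-h,z),(h,h,z),(-h,h,z)])@r.T+[*xy,0]
    for l,c in((sq(.027,zu+.06),(0,0,255)),(np.c_[xy[0]+.072*np.cos(th),xy[1]+.072*np.sin(th),0*th+zu+.01],(0,0,255)),(np.c_[.6045+.04*np.cos(th),.0115+.04*np.sin(th),0*th+.066],(0,255,0)),(np.array([(.6045,.0115,.12),(.6045,.0115,.066)]),(0,255,0))):
        cv2.polylines(g,[((proj(f,l)-o+.5)*4).astype(int).reshape(-1,1,2)],True,c,1)
    cv2.imwrite(f"pics/ov_{n}A.png",g[:600])
E
```

```text
box edge [[0.53171419 0.09814252 0.06      ]
 [0.69224807 0.08830056 0.06      ]] 0.1608352888907768
hub edge [[0.58146767 0.03447988 0.2592    ]
 [0.63529683 0.03119968 0.2592    ]] 0.05392901515734736
-3.5082815386386725
-3.4871321840600857
box ctr [0.61198113 0.09322154 0.06      ] [0.6171512  0.17806416 0.06      ] hub ctr [0.61002451 0.05978979 0.2592    ] cam [0.6116441  0.08529816 0.37153228]
```

View pics/wc.png

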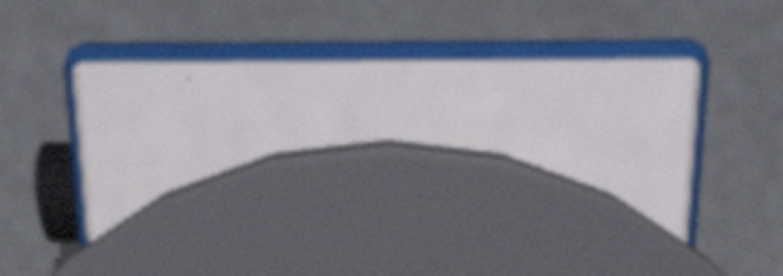

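View pics/ov_sideA.png

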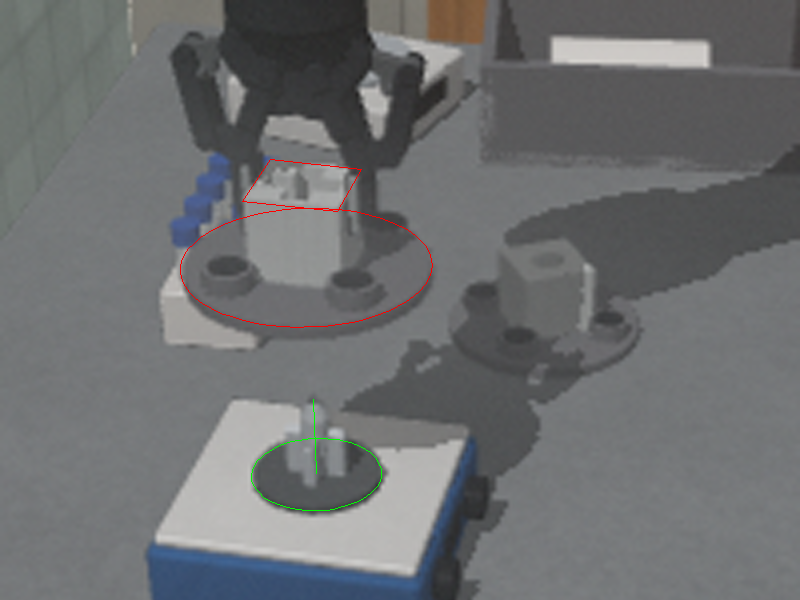

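View pics/ov_topA.png

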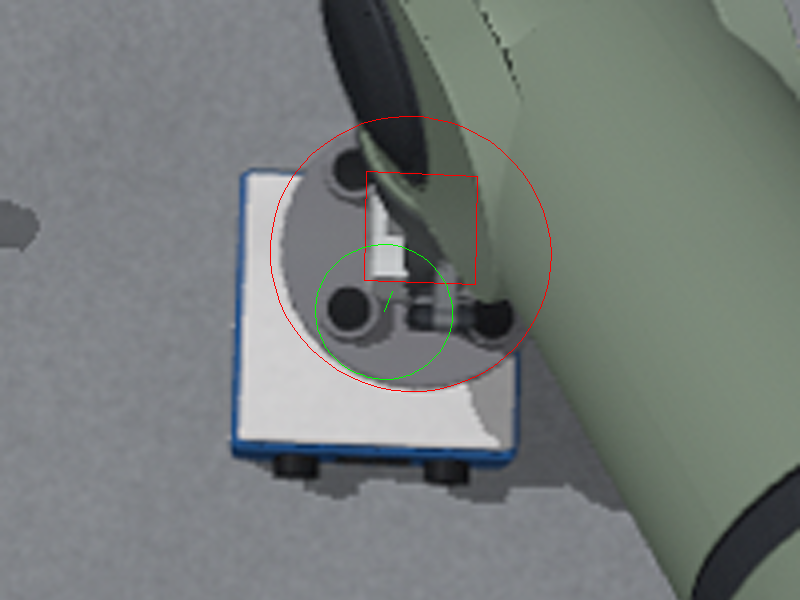

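```bash
python3 - <<'E'
from h import *
fr=pickle.load(open("frA.pkl","rb"));s=fr["side"];t=fr["top"]
zu=.2291-.0296
W=ray(t,np.array([(349,167),(347,310),(492,315)])/4+[260,110]-.5,zu+.022)
print(W,(W[0]+W[2])/2,np.linalg.norm(W[1]-W[0]),np.linalg.norm(W[1]-W[2]))
# side: wells (228,270),(354,285): midpoint is centre + y*36mm
V=ray(s,np.array([(229,270),(354,284)])/4+[190,100]-.5,zu+.022)
print(V,V.mean(0)-np.array([.056*.036,.998*.036,0]),np.linalg.norm(V[1]-V[0]))
# on-table wrist hub edge
w=pickle.load(open("w1.pkl","rb"))
print(ray(w,[(287.5,188.5),(363.5,188.5),(361,260),(288.5,260)],.06).mean(0))
E
```

```text
[[ 0.64690337  0.04084232  0.2215    ]
 [ 0.57295239  0.04398999  0.2215    ]
 [ 0.56919186 -0.02897661  0.2215    ]] [0.60804762 0.00593285 0.2215    ] 0.07401794266460654 0.07306344706675011
[[0.64113223 0.04552611 0.2215    ]
 [0.56936835 0.04986945 0.2215    ]] [0.60323429 0.01176978 0.2215    ] 0.07189519284461632
[0.50162659 0.34051308 0.06      ]
```

The cameras disagree on y by about 6 mm, and the arm was still settling. I'll let it settle by moving to my best target a little lower, then look again.

```bash
python3 - <<'E'
from h import *
from workcell import bot
s=bot.observe();print(s["clock"],s["position"],np.degrees(s["tool_rot"]),s["qd"].round(3))
inc(s,(.605,.0115,.165),-3.2)
E
```

```text
5.825 [0.60511878 0.00948904 0.22884699] [ 1.79983749e+02  3.87354760e-02 -3.23026474e+00] [-0.049 -0.003 -0.054  0.002 -0.007 -0.004 -0.001]
x -0.02 y -0.20 z 6.38  wx 0.02 wy 0.04 wz -0.03
```

Call:
jog_arm:
  increments:
    - {"x": 0, "y": -0.2, "z": 3, "wx": 0, "wy": 0, "wz": 0, "claw": 40}
    - {"x": 0, "y": -0.2, "z": 6.4, "wx": 0, "wy": 0, "wz": 0, "claw": 40}
    - {"x": 0, "y": -0.2, "z": 6.4, "wx": 0, "wy": 0, "wz": 0, "claw": 40}
    - {"x": 0, "y": -0.2, "z": 6.4, "wx": 0, "wy": 0, "wz": 0, "claw": 40}
    - {"x": 0, "y": -0.2, "z": 6.4, "wx": 0, "wy": 0, "wz": 0, "claw": 40}

```text
clock: 6.45
position: [0.6059, 0.0118, 0.1663]
tool_rot: [3.142, -0.001, -0.056]
force: [0.9, -0.0, -4.9]
grip_width: 0.0525
```

```bash
python3 look.py B; python3 - <<'E'
import cv2,numpy as np
a=cv2.resize(cv2.imread("pics/sideB.png")[130:280,200:340],None,fx=4,fy=4,interpolation=cv2.INTER_CUBIC)
cv2.imwrite("pics/sB.png",a)
a=cv2.resize(cv2.imread("pics/topB.png")[140:290,300:450],None,fx=4,fy=4,interpolation=cv2.INTER_CUBIC)
cv2.imwrite("pics/tB.png",a)
a=cv2.resize(cv2.imread("pics/wristB.png")[270:430,220:430],None,fx=3.5,fy=3.5,interpolation=cv2.INTER_CUBIC)
cv2.imwrite("pics/wB.png",a)
E
```

```text
6.6 [0.60551553 0.01153803 0.16563869] [ 1.79986900e+02 -2.44003402e-02 -3.22997685e+00] [-1.07444827  0.81949613 -4.92847148] [0.02688651 0.00661455 0.01849002] 0.05295582040145242
```

View pics/sB.png

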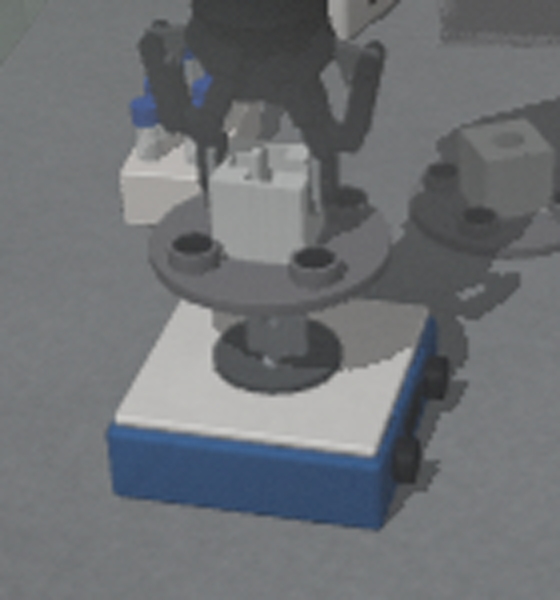

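View pics/tB.png

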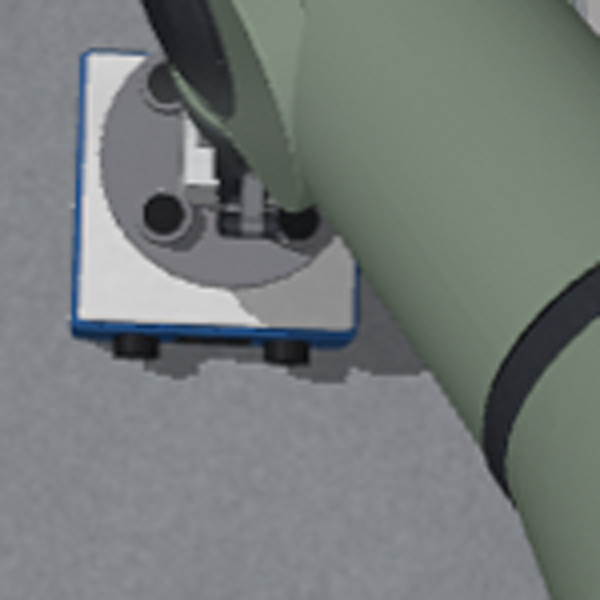

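View pics/wB.png

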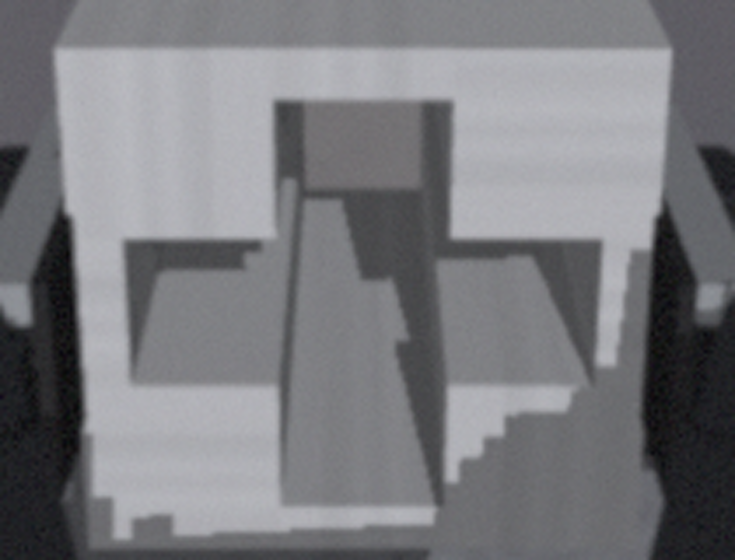

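```bash
python3 - <<'E'
from h import *
fr=pickle.load(open("frB.pkl","rb"));s=fr["side"];t=fr["top"];w=fr["wrist"]
zu=.1658-.0296
W=ray(t,np.array([(167,82),(164,212),(298,219)])/4+[300,140]-.5,zu+.022)
print("top",(W[0]+W[2])/2,np.linalg.norm(W[1]-W[0]),np.linalg.norm(W[1]-W[2]))
V=ray(s,np.array([(193,244),(315,261),(348,198)])/4+[200,130]-.5,zu+.022)
print("side",V[:2].mean(0)-np.array([.056*.036,.998*.036,0]),(V[0]+V[2])/2,np.linalg.norm(V[1]-V[0]),np.linalg.norm(V[1]-V[2]))
# disc edges in side: leftmost 147, rightmost 391
H=ray(w,np.array([(57,47),(671,47)])/3.5+[220,270]-.4,zu+.06);print("wrist hub edge",H)
cr=ray(w,np.array([(275,100),(453,100),(450,240),(602,240),(593,384),(446,384),(438,505),(281,505),(280,384),(132,384),(125,240),(275,240)])/3.5+[220,270]-.4,zu+.06)
print("cross",cr.round(4)[:,:2].tolist(),cr.mean(0))
# shaft/flange now in side: flange left 213,right 342 row 355
F=ray(s,np.array([(213,355),(342,355)])/4+[200,130]-.5,.066);print("flange",F,F.mean(0))
E
```

```text
top [0.60769924 0.01461484 0.1582    ] 0.0713705941161327 0.07179962114295499
side [0.60536519 0.00928923 0.1582    ] [0.60454453 0.00771241 0.1582    ] 0.07353867692115323 0.07522388315429226
wrist hub edge [[0.58158434 0.04031286 0.1962    ]
 [0.63535193 0.03730131 0.1962    ]]
cross [[0.6003, 0.0341], [0.6161, 0.0332], [0.6153, 0.019], [0.6292, 0.0182], [0.6283, 0.0025], [0.6143, 0.0033], [0.613, -0.0108], [0.5976, -0.0099], [0.5985, 0.0042], [0.5844, 0.005], [0.5855, 0.0207], [0.5992, 0.0199]] [0.60681006 0.01159858 0.1962    ]
flange [[0.64295232 0.01915719 0.066     ]
 [0.56459983 0.0066217  0.066     ]] [0.60377608 0.01288944 0.066     ]
```

Averaged over cameras, the rotor sits about 1–2 mm too far in +x, with y agreeing to about ±3 mm. I'll shift −1 mm and lower slowly over the taper, watching the force.

Call:
jog_arm:
  increments:
    - {"x": -0.1, "y": 0, "z": 0.8, "wx": 0, "wy": 0, "wz": 0, "claw": 40}
    - {"x": -0.1, "y": 0, "z": 1.6, "wx": 0, "wy": 0, "wz": 0, "claw": 40}
    - {"x": -0.1, "y": 0, "z": 2.2, "wx": 0, "wy": 0, "wz": 0, "claw": 40}
    - {"x": -0.1, "y": 0, "z": 2.8, "wx": 0, "wy": 0, "wz": 0, "claw": 40}
    - {"x": -0.1, "y": 0, "z": 3.1, "wx": 0, "wy": 0, "wz": 0, "claw": 40}
    - {"x": -0.1, "y": 0, "z": 3.1, "wx": 0, "wy": 0, "wz": 0, "claw": 40}

```text
clock: 7.35
position: [0.6045, 0.0116, 0.1345]
tool_rot: [3.141, -0.0, -0.056]
force: [0.7, -0.4, -3.8]
grip_width: 0.0526
```

```bash
python3 - <<'E'
from h import *
from workcell import bot
s=bot.observe();print(s["clock"],s["position"],np.degrees(s["tool_rot"]),s["force"],s["moment"])
f=bot.grab_frame("wrist");cv2.imwrite("pics/wCf.png",f["pixels"][:,:,::-1]);pickle.dump(f,open("wC.pkl","wb"))
a=cv2.resize(f["pixels"][270:430,220:430,::-1],None,fx=3.5,fy=3.5,interpolation=cv2.INTER_CUBIC);cv2.imwrite("pics/wC.png",a)
E
```

```text
7.35 [0.60447557 0.01161246 0.13445711] [ 1.79987344e+02 -9.45126399e-03 -3.22947655e+00] [ 0.74771394 -0.374059   -3.76326636] [ 0.02075773  0.00790866 -0.05344776]
```

View pics/wC.png

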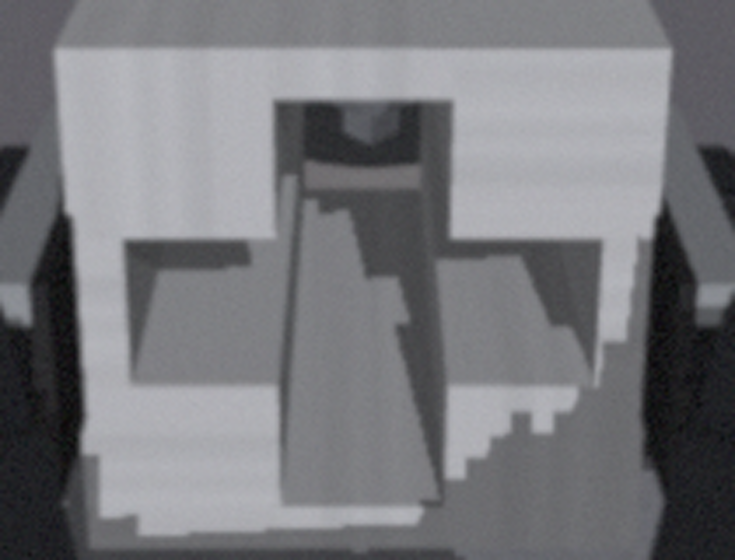

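```bash
python3 - <<'E'
from h import *
w=pickle.load(open("wC.pkl","rb"));zu=.1345-.0296
g=lambda p,z:ray(w,np.array([p])/3.5+[220,270]-.4,z)[0]
k=g((371,145),.098);print("rib peak",k,"-> centre",k-[.018*.056,.018*.998,0])
print("slot bottom edge near (underside)",g((362,188),zu))
a=[g(p,zu+.06) for p in((275,100),(453,100),(281,505),(438,505))];print("slot ctr top",np.mean(a,0))
print("flange +y edge",g((362,163),.066), "->", g((362,163),.066)-[.04*.056,.04*.998,0])
E
```

```text
rib peak [ 0.60580288 -0.0075224   0.098     ] -> centre [ 0.60479488 -0.0254864   0.098     ]
slot bottom edge near (underside) [ 0.60435894 -0.01035268  0.1049    ]
slot ctr top [0.60560539 0.01173531 0.1649    ]
flange +y edge [ 0.6033194  -0.02841441  0.066     ] -> [ 0.6010794  -0.06833441  0.066     ]
```

The bore view shows the −y rib (342–400, peak row 145) in the slot (303–420). Its peak and the flange edge at row 163 put the shaft at about (0.6068,0.011), and the rotor at (0.6056,0.0117). I'll shift +1.2 mm in tool x and +0.5 mm in y, then go down over the ribs.

Call:
jog_arm:
  increments:
    - {"x": 0.12, "y": 0.05, "z": 0, "wx": 0, "wy": 0, "wz": 0, "claw": 40}
    - {"x": 0.12, "y": 0.05, "z": 0.4, "wx": 0, "wy": 0, "wz": 0, "claw": 40}
    - {"x": 0.12, "y": 0.05, "z": 0.8, "wx": 0, "wy": 0, "wz": 0, "claw": 40}
    - {"x": 0.12, "y": 0.05, "z": 1.2, "wx": 0, "wy": 0, "wz": 0, "claw": 40}
    - {"x": 0.12, "y": 0.05, "z": 1.5, "wx": 0, "wy": 0, "wz": 0, "claw": 40}
    - {"x": 0.12, "y": 0.05, "z": 1.5, "wx": 0, "wy": 0, "wz": 0, "claw": 40}

```text
clock: 8.15
position: [0.6056, 0.0111, 0.1194]
tool_rot: [3.141, -0.0, -0.056]
force: [-0.7, -0.4, -4.4]
grip_width: 0.0529
```

```bash
python3 - <<'E'
from h import *
from workcell import bot
s=bot.observe();print(s["clock"],s["position"],np.degrees(s["tool_rot"]),s["force"],s["moment"])
f=bot.grab_frame("wrist");pickle.dump(f,open("wD.pkl","wb"))
a=cv2.resize(f["pixels"][270:430,220:430,::-1],None,fx=3.5,fy=3.5,interpolation=cv2.INTER_CUBIC);cv2.imwrite("pics/wD.png",a)
E
```

```text
8.15 [0.60563439 0.01105736 0.11940606] [ 1.79987247e+02 -4.92630482e-03 -3.22803561e+00] [-0.67632964 -0.36075916 -4.44290066] [-0.01480029  0.02687023 -0.04276517]
```

View pics/wD.png

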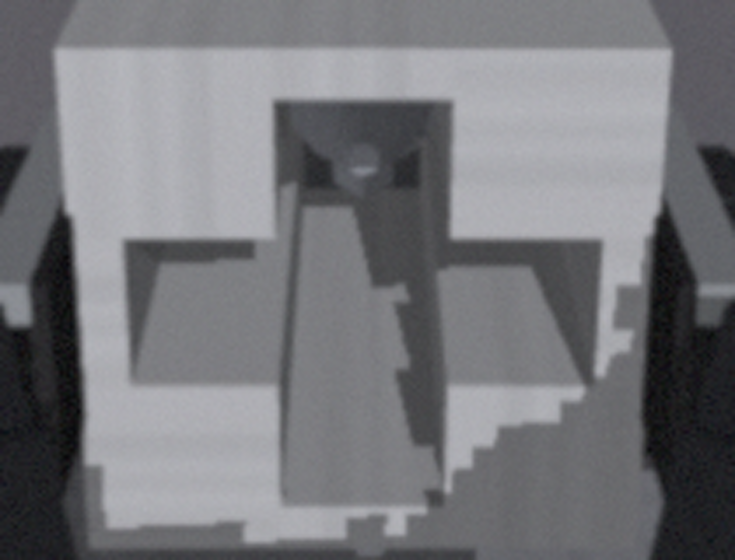

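The teeth are past the rib tops without force, and the tip shows at (365,170), centred. Continuing down to just short of the flange.

Call:
jog_arm:
  increments:
    - {"x": 0, "y": 0, "z": 0.5, "wx": 0, "wy": 0, "wz": 0, "claw": 40}
    - {"x": 0, "y": 0, "z": 1.0, "wx": 0, "wy": 0, "wz": 0, "claw": 40}
    - {"x": 0, "y": 0, "z": 1.5, "wx": 0, "wy": 0, "wz": 0, "claw": 40}
    - {"x": 0, "y": 0, "z": 1.9, "wx": 0, "wy": 0, "wz": 0, "claw": 40}
    - {"x": 0, "y": 0, "z": 2.15, "wx": 0, "wy": 0, "wz": 0, "claw": 40}
    - {"x": 0, "y": 0, "z": 2.15, "wx": 0, "wy": 0, "wz": 0, "claw": 40}

```text
clock: 8.95
position: [0.6057, 0.0111, 0.098]
tool_rot: [3.141, -0.0, -0.056]
force: [-0.1, 0.2, -3.7]
grip_width: 0.0528
```

Call:
jog_arm:
  increments:
    - {"x": 0, "y": 0, "z": 0.1, "wx": 0, "wy": 0, "wz": 0, "claw": 40}
    - {"x": 0, "y": 0, "z": 0.2, "wx": 0, "wy": 0, "wz": 0, "claw": 40}
    - {"x": 0, "y": 0, "z": 0.25, "wx": 0, "wy": 0, "wz": 0, "claw": 40}
    - {"x": 0, "y": 0, "z": 0.25, "wx": 0, "wy": 0, "wz": 0, "claw": 40}
    - {"x": 0, "y": 0, "z": 0.25, "wx": 0, "wy": 0, "wz": 0, "claw": 40}

```text
clock: 9.57
position: [0.6057, 0.011, 0.0957]
tool_rot: [3.141, -0.0, -0.056]
force: [-2.9, -0.9, 2.6]
grip_width: 0.0527
```

Call:
jog_arm:
  increments:
    - {"x": 0, "y": 0, "z": 0.05, "wx": 0, "wy": 0, "wz": 0, "claw": 40}
    - {"x": 0, "y": 0, "z": 0.1, "wx": 0, "wy": 0, "wz": 0, "claw": 40}
    - {"x": 0, "y": 0, "z": 0.1, "wx": 0, "wy": 0, "wz": 0, "claw": 40}

```text
clock: 9.95
position: [0.6057, 0.011, 0.0956]
tool_rot: [3.141, -0.001, -0.057]
force: [-9.1, -1.6, 17.8]
grip_width: 0.0529
```

```bash
python3 look.py E; python3 - <<'E'
import cv2,numpy as np
a=cv2.resize(cv2.imread("pics/sideE.png")[140:280,200:340],None,fx=4,fy=4,interpolation=cv2.INTER_CUBIC)
cv2.imwrite("pics/sE.png",a)
E
```

```text
10.1 [0.60572777 0.01099596 0.09560247] [ 1.79963328e+02 -3.43346685e-02 -3.23731625e+00] [-8.65778913 -1.77768962 18.33479135] [-0.17179967  1.92140679  0.06244992] 0.05290573781354097
```

View pics/sE.png

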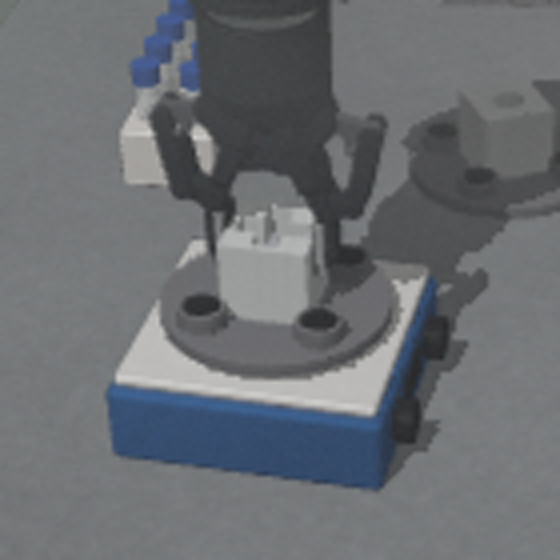

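The rotor sits on the flange: it stopped at underside z = 0.0660 m with 18 N upward, and it looks level in the side view. I'll ease the push, open and rise.

Call:
jog_arm:
  increments:
    - {"x": 0, "y": 0, "z": 0, "wx": 0, "wy": 0, "wz": 0, "claw": 60}
    - {"x": 0, "y": 0, "z": 0, "wx": 0, "wy": 0, "wz": 0, "claw": 80}
    - {"x": 0, "y": 0, "z": 0, "wx": 0, "wy": 0, "wz": 0, "claw": 100}
    - {"x": 0, "y": 0, "z": 0, "wx": 0, "wy": 0, "wz": 0, "claw": 100}
    - {"x": 0, "y": 0, "z": 0, "wx": 0, "wy": 0, "wz": 0, "claw": 100}
    - {"x": 0, "y": 0, "z": 0, "wx": 0, "wy": 0, "wz": 0, "claw": 100}
  squeeze: 20

```text
clock: 10.85
position: [0.6057, 0.011, 0.0956]
tool_rot: [3.141, -0.001, -0.056]
force: [-0.7, 0.8, 0.1]
grip_width: 0.0851
```

Call:
jog_arm:
  increments:
    - {"x": 0, "y": 0, "z": -1, "wx": 0, "wy": 0, "wz": 0, "claw": 100}
    - {"x": 0, "y": 0, "z": -3, "wx": 0, "wy": 0, "wz": 0, "claw": 100}
    - {"x": 0, "y": 0, "z": -6, "wx": 0, "wy": 0, "wz": 0, "claw": 100}
    - {"x": 0, "y": 0, "z": -10, "wx": 0, "wy": 0, "wz": 0, "claw": 100}
    - {"x": 0, "y": 0, "z": -14, "wx": 0, "wy": 0, "wz": 0, "claw": 100}
    - {"x": 0, "y": 0, "z": -14, "wx": 0, "wy": 0, "wz": 0, "claw": 100}
    - {"x": 0, "y": 0, "z": -14, "wx": 0, "wy": 0, "wz": 0, "claw": 100}
    - {"x": 0, "y": 0, "z": -14, "wx": 0, "wy": 0, "wz": 0, "claw": 100}

```text
clock: 11.85
position: [0.6052, 0.0111, 0.2351]
tool_rot: [3.141, 0.001, -0.056]
force: [0.4, -0.1, 0.1]
grip_width: 0.0853
```

```bash
python3 look.py F; python3 - <<'E'
from h import *
fr=pickle.load(open("frF.pkl","rb"));f=fr["side"]
o=(200,140);g=cv2.resize(cv2.imread("pics/sideF.png")[140:280,200:340],None,fx=4,fy=4,interpolation=cv2.INTER_CUBIC)
th=np.linspace(0,2*np.pi,60);xy=(.6045,.0115)
cv2.imwrite("pics/sF0.png",g)
for z in(.066,.076):
  cv2.polylines(g,[((proj(f,np.c_[xy[0]+.072*np.cos(th),xy[1]+.072*np.sin(th),0*th+z])-o+.5)*4).astype(int).reshape(-1,1,2)],True,(0,0,255),1)
cv2.imwrite("pics/sF.png",g)
E
```

```text
12.0 [0.60539962 0.01110131 0.23506971] [ 1.79961250e+02  2.34098598e-02 -3.22793948e+00] [-0.54410354 -0.40842971  0.57515947] [ 0.00885199 -0.07290808 -0.03460644] 0.08564672474805926
```

View pics/sF.png

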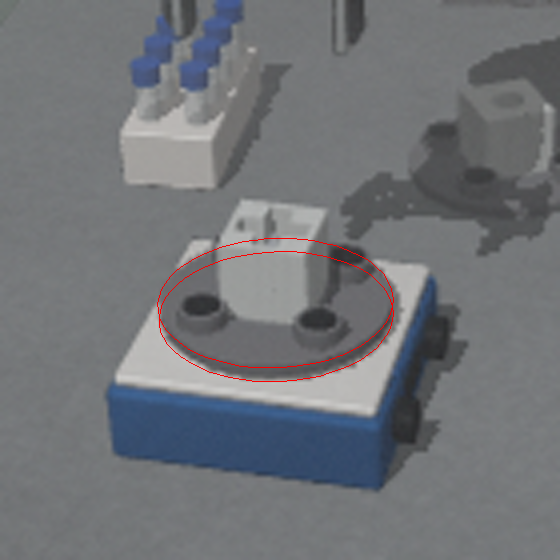

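View pics/wristF.png

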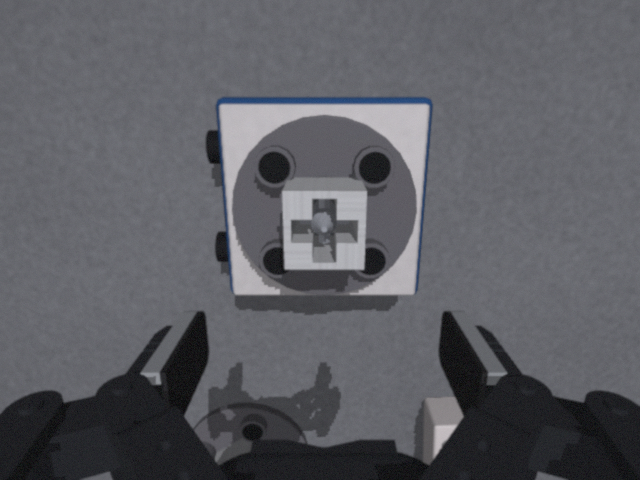

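The rotor lies level on the flange and square to the box. The shaft shows in the bore at wrist pixel (322,222), the disc matches the outline predicted at flange height to a few mm, and the gripper is clear.

```bash
python3 -c "
from workcell import bot
print(bot.job_done())"
```

```text
the job is handed in; nothing more can be done
None
```

The grey cross-bore rotor is on the mixer shaft, fully down and level on the flange, and I handed the job in at about 12 s of the 42 s allowed. I gripped it by the hub flats, lined it up over the ribs using the view down its bore, and the teeth dropped in without rocking. I never touched the plain round-bore rotor.

- **Seating:** the push stopped at TCP height 0.0956 m, which puts the underside at 0.066 m, the flange height. I pressed with about 18 N before letting go.
- **After release:** the rotor lies level and square to the box, with the shaft showing centred in the bore. The gripper is 14 cm above its release height and feels no force.
- **Disagreement:** while the rotor was held above the shaft, the top and side cameras differed by about 6 mm in y. I relied on the bore view instead, which gave the last 1.2 mm and 0.5 mm correction. The first of those comparisons was made while the arm was still settling.

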